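Snap a receipt printer's circuit board onto its hook posts

TASK

Fit the loose green circuit board into the open grey printer base: lay it loosely on the four posts with its silver cable socket at the gap in the base's rim and let go of it, then press it down gently at the white pads until all four orange hooks have clicked out over it. Never press a pad with more than 20 N, and do not disturb the paper roll, the stapler and the stamp.

Things in the scene. Friction and masses are not known exactly. Their poses are not given: they have to be found in the camera images.
- board_center (a point): Centre of the black block in the middle of the loose green circuit board (silver plate on top, 30 x 30 x 18 mm tall): the place to grip. The point lies 12 mm above the board's underside. Axes are the board's: x to its rear, z up out of its component side
- board: The circuit board: 110 mm (x) by 80 mm (y), 3 mm thick, about 120 g, lying flat; origin at the centre of its underside. A silver cable socket sits on its front (-x) end. Grip block top 21 mm and press pads 23 mm above the underside, nothing higher. A 8.5 mm square hole in each corner
- printer_base: Open grey receipt printer base, fixed: 150 mm (x) by 118 mm (y), floor 5 mm and rim 12 mm above the desk; origin on the desk under its centre. Its front (-x) rim has a 40 mm gap for the cable socket. Four white posts stand in it. Their shoulders are level with one another but set anew each time, 14 to 22 mm above the desk; this height is not measured
- post_1 (a point): Axis of the rear left post (seen from the base's front), at the base's floor, 5 mm above the desk. Every post has a 16 mm wide shoulder on which the board comes to rest; a 6.5 mm post goes on 17 mm above it, tapered at the tip, and enters the board's hole with 1 mm to spare all round. An orange sprung hook hangs from its top on the side away from the base's middle
- post_2 (a point): Axis of the rear right post, at the base's floor; like post_1. A board laid on the posts rests on the hooks, its underside about 9 to 11 mm above the shoulders
- post_3 (a point): Axis of the front left post, at the base's floor; like post_1
- post_4 (a point): Axis of the front right post, at the base's floor; like post_1
- hole_1 (a point): Centre of the board's rear left hole, at the underside (8.5 mm square); goes over post_1
- hole_2 (a point): Centre of the board's rear right hole, at the underside (8.5 mm square); goes over post_2
- hole_3 (a point): Centre of the board's front left hole, at the underside (8.5 mm square); goes over post_3
- hole_4 (a point): Centre of the board's front right hole, at the underside (8.5 mm square); goes over post_4
- pad_1: Top centre of the white press pad (14 mm wide cap on a black sleeve, its top 20 mm above the board) beside hole_1, 14 mm from it towards the board's middle: the place to press. The cap is sprung, 12 N per mm, 4 mm at most. On a seated board it stands 6 mm higher than the post tips
- pad_2: Top centre of the white press pad (14 mm wide cap on a black sleeve, its top 20 mm above the board) beside hole_2, 14 mm from it towards the board's middle: the place to press. The cap is sprung, 12 N per mm, 4 mm at most. On a seated board it stands 6 mm higher than the post tips
- pad_3: Top centre of the white press pad (14 mm wide cap on a black sleeve, its top 20 mm above the board) beside hole_3, 14 mm from it towards the board's middle: the place to press. The cap is sprung, 12 N per mm, 4 mm at most. On a seated board it stands 6 mm higher than the post tips
- pad_4: Top centre of the white press pad (14 mm wide cap on a black sleeve, its top 20 mm above the board) beside hole_4, 14 mm from it towards the board's middle: the place to press. The cap is sprung, 12 N per mm, 4 mm at most. On a seated board it stands 6 mm higher than the post tips
- hook_1 (a joint): Orange hook of post_1, rad: 0 = sprung out (also before the board comes), up to about 0.3 while the hole's edge squeezes it in, back near 0 when it has clicked out over the board. Pressed on the pad beside it, a hook gives way at 6 to 11 N; the resistance drops as it clicks (a neighbour may click along), then the board stands hard on the shoulder
- hook_2 (a joint): Orange hook of post_2, like hook_1
- hook_3 (a joint): Orange hook of post_3, like hook_1
- hook_4 (a joint): Orange hook of post_4, like hook_1
- receipt_roll: white paper roll, 57 mm wide and tall, standing; bystander; origin under its centre
- stapler: red stapler, 130 x 34 x 48 mm; bystander; origin under its centre
- rubber_stamp: rubber stamp with a wooden knob, 46 x 28 x 75 mm; bystander; origin under its centre

How it is judged:
By the outcome, as a careful person would: the job done as asked, in the order asked, and still so for the second after the job is handed in, with the robot touching nothing.
It also fails if it takes over 64 s, if anything falls off the work surface, if the arm or the gripper's body presses on something with over 40 N, if the wrist force passes 120 N, or if a joint passes its speed limit or range.

ROBOT

A 6-joint arm with a two-finger parallel gripper is mounted at the origin on a cart in front of the work surface, level with it; the furniture and walls round the work are solid. World frame = base frame: x ahead of the robot, y to its left, z up, the work surface at z = 0. Lengths are in m, angles in rad, forces in N, time in s.
With the tool pointing down it reaches from about 0.2 to 0.875 m from the base axis. Payload 3.4 kg.
Tool frame: the origin (TCP) lies at the very end of the fingers, on their centre line; the grasp point (between the pads) lies 19 mm behind it (env.hold_point_z is the distance from the TCP to the grasp point, in m); z points along the fingers, y is the line along which they close (so a half turn about z gives the same grasp; the last joint's range is limited). The gripper opens to 94 mm and grips with 3 to 60 N. Pads are 16 mm wide; open, the fingers measure 119 mm over their backs; the gripper's body (75 mm by 177 mm) begins 78 mm behind the grasp point.
Start: joints at [-0.121, 0.276, 1.505, -0, 1.361, -0.121], TCP at [0.575, -0, 0.205] pointing down, gripper open.
Joint ranges: [-2.89, 2.89], [-0.75, 2.08], [0.22, 2.7], [-1.18, 4.32], [0.11, 2.71], [-2.7, 2.7]. Speed limits (rad/s): [2.57, 2.57, 3.14, 3.14, 3.14, 3.14].

INTERFACE

Orientations are given as [roll, pitch, yaw] about the fixed x, y, z axes, in that order (R = Rz(yaw) Ry(pitch) Rx(roll)).
In Python, from plant import env gives the robot as it stands.
- The arm moves only by the shell command python3 -m jog 'ROWS' [OPENING] [FORCE]. ROWS is JSON, a list of rows, each a list of 6 numbers: the shift along the world's x, y, z in mm, then the turn, a rotation vector about the world's x, y, z in degrees. In form: [[tx, ty, tz, ax, ay, az], ...]. A call has exactly 5 rows; each row shifts and turns the commanded pose from where the row before left it; what a row does not reach is not made up. A row lasts 1/10 s, in which the tool goes at most 50 mm and 8.59 degrees, less where a joint would pass 70% of its speed; a pose out of reach is approached as far as the arm can. A call with a gripper value outside its range is refused whole. OPENING is the finger opening in mm, from 0 to 94, set as the call begins (- or left out, the last holds). The fingers move at their own pace and stop on an object; FORCE is the grip in N (left out, the last holds). Time passes only in rows, so rows that do not move let the fingers close, or fill a call up. It gives the time, the measured TCP pose, the force, the opening and the grip force at its end, in the units of the state.
- env.sense(): the state, without advancing time (a new reading comes with each control period).
- env.grab_frame(name): name is "scene" or "side" or "wrist"; returns (picture, depth): 384x512x3 uint8, red, green, blue; 384x512 float32, m along the optical axis (not along the pixel's ray), 0 where there is no reading.
- env.calibration(name): a dict with "fx", "fy", "cx", "cy" (pixels), "rvec" (rotation vector, rad) and "tvec" (3), from world to camera coordinates, as OpenCV has them. Camera axes: x right, y down, z forward; pixel columns grow to the right and rows downward; lengths in m; the calibration is good to about 2 mm. A picture is of the moment at which its call begins: read the wrist's pose just before it. calibration takes no time and is no camera call; for the wrist camera it gives the pose at the moment of the call.
- env.sign_off(): hands the job in; it is judged then, once.
Trained networks look in the newest picture that a camera, given by its name, has taken for a name from the list of things; names that differ only in an ending like _2 or _b are one class to them, and where a whole thing is asked for, a point or a joint stands for the part that bears it (a point fixed in the world has none). Each returns a list of dicts, best first, with "p" (0 to 1); they miss things now and then, are a little off and sometimes report something else, mostly with a low value. They report only what shows in the picture. A call takes as long as a camera call.
- env.find_in(camera, target): "point" ([x, y, z] in m, in world coordinates, good to about 4 mm: the middle of the surface that is visible of it).
- env.landmark_of(camera, target): "point" ([x, y, z] in m, in world coordinates, good to about 4 mm: a listed point, or the origin of a listed thing).
The state is a dict: "time": time; "qpos": joint angles; "dq": joint speeds; "tau": joint torques, N m; "tcp_pos": TCP position; "tool_rot": TCP orientation; "contact_force": force on the tool from outside, world axes, zero at the start; "wrist_torque": the same for the moment, N m; "width": finger opening in m; "grasp_force": force on a finger pad.
Only numpy, scipy, OpenCV 4.12 (cv2) and the standard library are available. Lean on these libraries where they do the work, as an engineer would, in place of code of your own. Each camera call takes 0.05 s, during which the arm holds its last target. There are 200 camera calls.

## Working session

There is one attempt and no reset: what is moved stays moved. The work goes in short steps, Python scripts to look and compute and a shell command to move; the robot and the scene stay as the last step left them, time stands still between calls to the robot, and variables do not carry over. Pictures are saved under pics/ and viewed, at most 13 in all, crops included, and the job is handed in when it is done.

```bash
ls; mkdir -p pics; cat > h.py <<'E'
import numpy as np,cv2
from plant import env
def cal(n):
    c=env.calibration(n);R=cv2.Rodrigues(np.array(c["rvec"],float))[0];return c,R,np.array(c["tvec"],float).ravel()
def cloud(n):
    c,R,t=cal(n);im,d=env.grab_frame(n)
    v,u=np.mgrid[:384,:512];P=np.stack([(u-c["cx"])/c["fx"]*d,(v-c["cy"])/c["fy"]*d,d],-1)
    return im,d,(P-t)@R
def save(im,f,s=1.5):
    cv2.imwrite(f,cv2.resize(im[...,::-1],None,fx=s,fy=s))
E
python3 - <<'E'
from h import *
im,d,W=cloud("scene");save(im,"pics/a.png")
for t in ["board_center","board","printer_base","post_1","hole_1","pad_1","receipt_roll","stapler","rubber_stamp"]:
    print(t,[(round(r["p"],2),np.round(r["point"],3).tolist()) for r in env.landmark_of("scene",t)][:5])
print(env.sense()["time"],env.hold_point_z)
E
```

```text
pics
board_center [(0.57, [0.518, 0.107, 0.01]), (0.3, [0.502, 0.148, 0.026])]
board [(0.71, [0.516, 0.107, 0.0])]
printer_base [(0.76, [0.514, -0.188, -0.0]), (0.2, [0.488, 0.155, 0.002])]
post_1 [(0.97, [0.549, -0.228, 0.006]), (0.83, [0.482, -0.144, 0.005]), (0.74, [0.464, -0.203, 0.006]), (0.63, [0.568, -0.173, 0.008])]
hole_1 [(0.88, [0.487, 0.151, 0.0]), (0.83, [0.547, 0.059, 0.003]), (0.71, [0.571, 0.113, -0.001]), (0.56, [0.463, 0.097, -0.001])]
pad_1 [(0.61, [0.534, 0.063, 0.022]), (0.55, [0.505, 0.145, 0.025]), (0.42, [0.557, 0.121, 0.028])]
receipt_roll [(0.69, [0.65, -0.035, 0.002]), (0.35, [0.516, 0.108, 0.012]), (0.34, [0.481, -0.145, 0.005])]
stapler [(0.69, [0.662, -0.224, 0.007]), (0.68, [0.505, 0.146, 0.026])]
rubber_stamp []
0.5 0.0188
```

View pics/a.png

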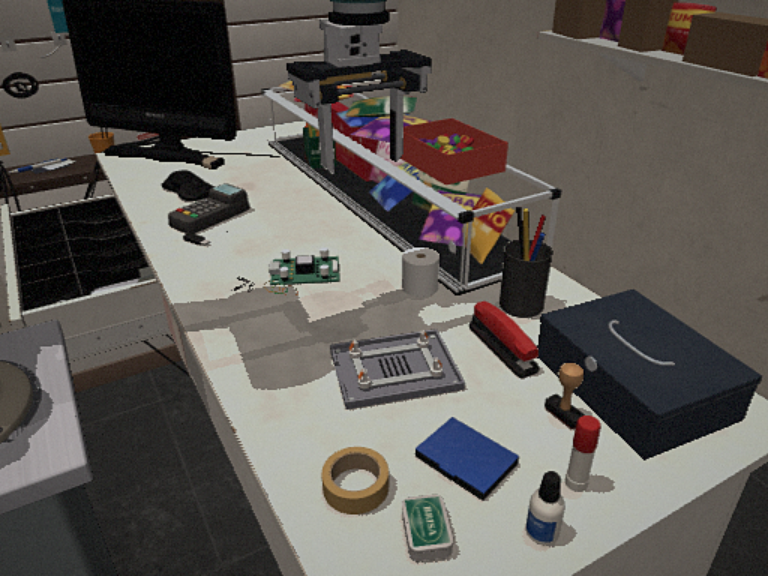

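The board lies at about (0.517, 0.107) with its socket apparently at the -x end (px 275,268). The base is at about (0.515, -0.188). I'll look at both from above with the wrist camera, base first.

```bash
python3 -m jog '[[-12,-36,16,0,0,0],[-12,-36,16,0,0,0],[-12,-36,16,0,0,0],[-12,-36,16,0,0,0],[-12,-36,16,0,0,0]]'
python3 -m jog '[[0,0,0,0,0,0],[0,0,0,0,0,0],[0,0,0,0,0,0],[0,0,0,0,0,0],[0,0,0,0,0,0]]'
cat > lk.py <<'E'
from h import *
import sys
cam,f=sys.argv[1:3]
im,d,W=cloud(cam);save(im,f)
for t in sys.argv[3:]:
    print(t,[(round(r["p"],2),np.round(r["point"],3).tolist()) for r in env.landmark_of(cam,t)][:6])
E
python3 lk.py wrist pics/b.png printer_base post_1
```

```text
time: 1.0
tcp_pos: [0.5144, -0.1813, 0.2863]
tool_rot: [3.141, 0.0, 1.571]
contact_force: [0.1, 0.1, 0.5]
width: 0.0937
grasp_force: 0.0
time: 1.5
tcp_pos: [0.5151, -0.1789, 0.2849]
tool_rot: [-3.141, -0.001, 1.572]
contact_force: [-0.1, 0.0, -0.4]
width: 0.094
grasp_force: 0.0
printer_base [(0.78, [0.521, -0.197, 0.001])]
post_1 [(0.93, [0.474, -0.149, 0.002]), (0.81, [0.566, -0.178, 0.01]), (0.67, [0.464, -0.206, 0.004]), (0.62, [0.552, -0.233, 0.008])]
```

View pics/b.png

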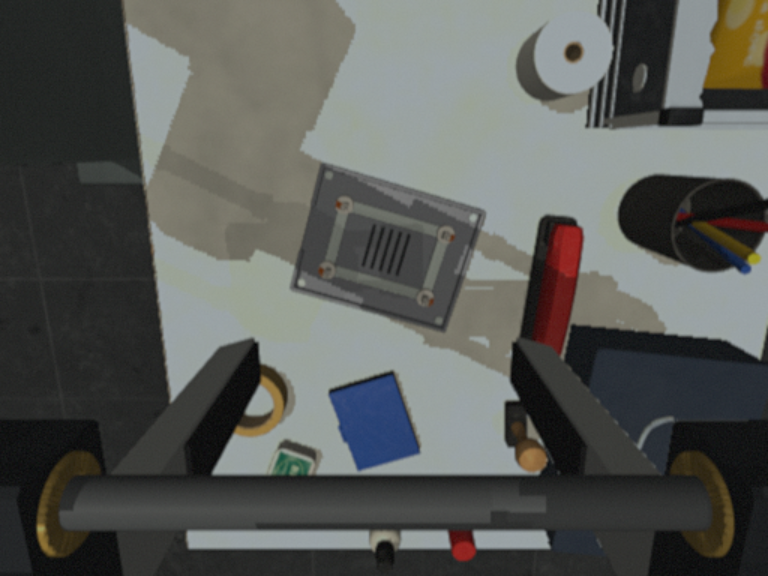

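```bash
python3 -m jog '[[0,50,0,0,0,0],[0,50,0,0,0,0],[0,50,0,0,0,0],[0,50,0,0,0,0],[0,50,0,0,0,0]]'
python3 -m jog '[[0,20,0,0,0,0],[0,0,0,0,0,0],[0,0,0,0,0,0],[0,0,0,0,0,0],[0,0,0,0,0,0]]'
python3 lk.py wrist pics/c.png board board_center hole_1 pad_1
```

```text
time: 2.15
tcp_pos: [0.5147, 0.0721, 0.2856]
tool_rot: [3.141, -0.0, 1.571]
contact_force: [1.8, 1.0, 0.4]
width: 0.094
grasp_force: 0.0
time: 2.65
tcp_pos: [0.5152, 0.0887, 0.2855]
tool_rot: [3.142, 0.0, 1.569]
contact_force: [-0.5, -0.6, -1.0]
width: 0.0941
grasp_force: 0.0
board [(0.96, [0.519, 0.107, 0.004]), (0.6, [0.475, -0.149, 0.002])]
board_center []
hole_1 [(0.8, [0.572, 0.113, 0.003]), (0.64, [0.489, 0.152, -0.001]), (0.64, [0.462, 0.093, -0.003]), (0.61, [0.547, 0.058, 0.0])]
pad_1 [(0.55, [0.497, 0.147, 0.021]), (0.55, [0.476, 0.09, 0.019]), (0.51, [0.532, 0.065, 0.022])]
```

View pics/c.png

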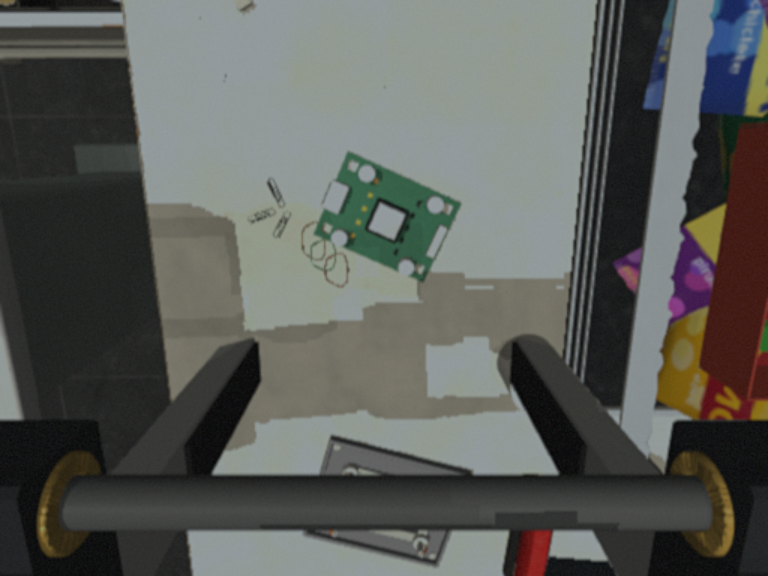

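Board: socket at its left (-x) end (px 335,195), so its yaw is about -24°. Next: the exact board pose from green pixels, and which end of the base has the gap, from depth.

```bash
python3 - <<'E'
from h import *
im,d,W=cloud("wrist")
hsv=cv2.cvtColor(im,cv2.COLOR_RGB2HSV)
m=(hsv[...,0]>50)&(hsv[...,0]<90)&(hsv[...,1]>90)&(abs(W[...,0]-.517)<.09)&(abs(W[...,1]-.107)<.09)&(W[...,2]>-.01)&(W[...,2]<.02)
P=W[m];print(len(P),np.median(P[:,2]))
r=cv2.minAreaRect((P[:,:2]*1000).astype(np.float32));print("board",r)
# grip block
b=(W[...,2]>.0155)&(np.hypot(W[...,0]-.517,W[...,1]-.107)<.024)
print("block",cv2.minAreaRect((W[b][:,:2]*1000).astype(np.float32)),np.median(W[b][:,2]))
for cam in ["scene","side"]:
    im,d,W=cloud(cam)
    a=np.radians(-17.5);c=np.array([.517,-.192]);q=(W[...,:2]-c)@np.array([[np.cos(a),-np.sin(a)],[np.sin(a),np.cos(a)]])
    ok=d>0
    near=ok&(abs(q[...,0])<.1)&(abs(q[...,1])<.08)&(W[...,2]>.003)&(W[...,2]<.016)
    print(cam,near.sum(),cv2.minAreaRect((W[near][:,:2]*1000).astype(np.float32)))
    for s in (-1,1):
        for x0 in (66,69,72,75):
            row=[]
            for y0 in range(-50,51,10):
                k=ok&(abs(q[...,0]*1000*s-x0)<2)&(abs(q[...,1]*1000-y0)<4)
                row.append(round(1000*np.median(W[k][:,2]),0) if k.any() else None)
            print(s,x0,row)
im,_=env.grab_frame("scene");save(im[210:290,210:330],"pics/d.png",5)
E
```

```text
2745 0.0037333556220235796
board ((517.9185791015625, 104.37257385253906), (77.45474243164062, 107.6894302368164), 65.8567886352539)
block ((515.6067504882812, 108.030029296875), (35.752235412597656, 44.61493682861328), 66.68525695800781) 0.40029009201576476
scene 3087 ((517.5283203125, -191.8267822265625), (120.92974090576172, 155.0366668701172), 74.44950103759766)
-1 66 [np.float64(7.0), np.float64(6.0), np.float64(5.0), np.float64(5.0), np.float64(5.0), np.float64(5.0), np.float64(5.0), np.float64(5.0), np.float64(6.0), np.float64(5.0), np.float64(7.0)]
-1 69 [np.float64(7.0), np.float64(5.0), np.float64(5.0), np.float64(5.0), np.float64(5.0), np.float64(5.0), np.float64(5.0), np.float64(5.0), np.float64(6.0), np.float64(5.0), np.float64(7.0)]
-1 72 [np.float64(13.0), np.float64(11.0), np.float64(11.0), np.float64(6.0), np.float64(5.0), np.float64(5.0), np.float64(5.0), np.float64(6.0), np.float64(6.0), np.float64(5.0), np.float64(7.0)]
-1 75 [np.float64(9.0), np.float64(10.0), np.float64(10.0), np.float64(4.0), np.float64(5.0), np.float64(5.0), np.float64(4.0), np.float64(8.0), n
[... 1684 characters left out ...]
64(6.0), np.float64(5.0), np.float64(3.0), np.float64(3.0), np.float64(5.0), np.float64(3.0), np.float64(5.0), np.float64(5.0), np.float64(4.0), np.float64(4.0), np.float64(6.0)]
1 69 [np.float64(7.0), np.float64(5.0), np.float64(3.0), np.float64(9.0), np.float64(10.0), np.float64(7.0), np.float64(7.0), np.float64(5.0), np.float64(9.0), np.float64(7.0), np.float64(7.0)]
1 72 [np.float64(8.0), np.float64(9.0), np.float64(7.0), np.float64(11.0), np.float64(8.0), np.float64(10.0), np.float64(11.0), np.float64(8.0), np.float64(10.0), np.float64(11.0), np.float64(10.0)]
1 75 [np.float64(9.0), np.float64(10.0), np.float64(9.0), None, np.float64(9.0), np.float64(10.0), None, None, None, None, None]
```

View pics/d.png

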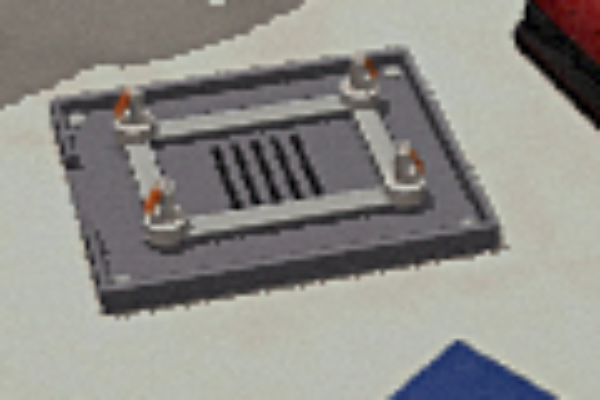

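The gap is at the base's -x rim (depth 5 mm within |y|<20, against 12 mm elsewhere), which matches the board's socket end. I'll move above the board with the gripper turned -24°.

```bash
python3 -m jog '[[1,4,-30,0,0,-6],[1,4,-30,0,0,-6],[1,4,-30,0,0,-6],[0,4,-30,0,0,-6],[0,2,-30,0,0,0]]' 60
python3 -m jog '[[0,0,-20,0,0,0],[0,0,0,0,0,0],[0,0,0,0,0,0],[0,0,0,0,0,0],[0,0,0,0,0,0]]'
cat > bd.py <<'E'
from h import *
im,d,W=cloud("wrist");save(im,"pics/e.png")
s=env.sense();print(s["tcp_pos"],s["tool_rot"])
hsv=cv2.cvtColor(im,cv2.COLOR_RGB2HSV)
m=(hsv[...,0]>50)&(hsv[...,0]<90)&(hsv[...,1]>90)&(abs(W[...,0]-.517)<.09)&(abs(W[...,1]-.107)<.09)&(W[...,2]>-.01)&(W[...,2]<.02)
P=W[m];print(len(P),np.median(P[:,2]))
print("board",cv2.minAreaRect((P[:,:2]*1000).astype(np.float32)))
b=(W[...,2]>.0155)&(W[...,2]<.03)&(np.hypot(W[...,0]-.517,W[...,1]-.106)<.022)
n,l,st,c=cv2.connectedComponentsWithStats(b.astype(np.uint8));i=1+st[1:,4].argmax()
print("block",cv2.minAreaRect((W[l==i][:,:2]*1000).astype(np.float32)),np.median(W[l==i],axis=0))
print(env.landmark_of("wrist","board_center")[:1],env.landmark_of("wrist","board")[:1])
E
python3 bd.py
```

```text
time: 3.6
tcp_pos: [0.5181, 0.1083, 0.1345]
tool_rot: [3.141, -0.0, 1.151]
contact_force: [0.7, -0.4, 0.2]
width: 0.0604
grasp_force: 0.0
time: 4.1
tcp_pos: [0.5192, 0.108, 0.1169]
tool_rot: [3.139, -0.001, 1.152]
contact_force: [1.1, 0.4, -0.9]
width: 0.0602
grasp_force: 0.0
[0.51896784 0.10803148 0.11677596] [ 3.13922525e+00 -1.20782698e-03  1.15187500e+00]
6249 0.00369617698912215
board ((517.8196411132812, 104.52447509765625), (78.8602066040039, 108.27842712402344), 65.94654083251953)
block ((517.835205078125, 104.54096984863281), (29.569644927978516, 29.693700790405273), 65.64106750488281) [0.51810734 0.10540042 0.02182407]
[{'point': [0.5146, 0.1033, 0.0125], 'p': 0.63}] [{'point': [0.5168, 0.1063, 0.0012], 'p': 0.72}]
```

View pics/e.png

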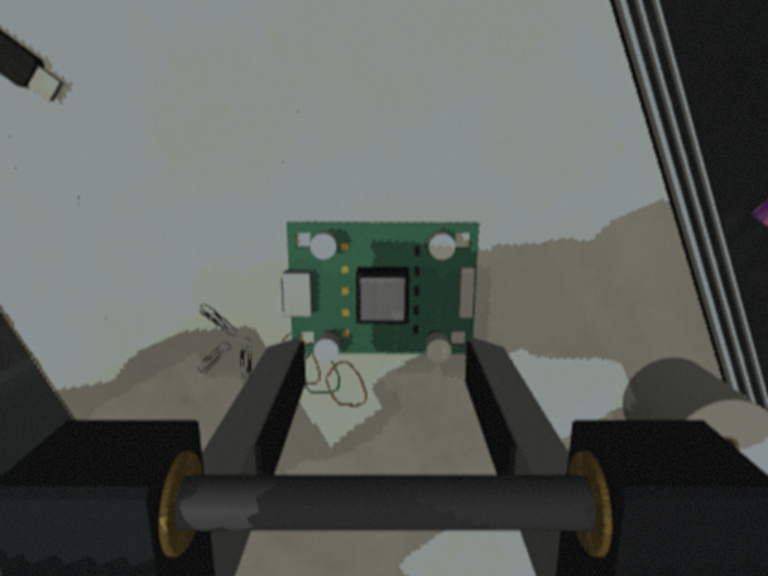

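The board centre is (517.8, 104.5) mm and its yaw -24.1°, and block and outline agree. Now I descend and grip.

```bash
python3 -m jog '[[-1,-3.5,-25,0,0,0],[0,0,-25,0,0,0],[0,0,-25,0,0,0],[0,0,-20,0,0,0],[0,0,-10,0,0,0]]' 60
python3 -m jog '[[0,0,-5.5,0,0,0],[0,0,0,0,0,0],[0,0,0,0,0,0],[0,0,0,0,0,0],[0,0,0,0,0,0]]' 60
python3 -m jog '[[0,0,0,0,0,0],[0,0,0,0,0,0],[0,0,0,0,0,0],[0,0,0,0,0,0],[0,0,0,0,0,0]]' 20 20
```

```text
time: 4.75
tcp_pos: [0.5161, 0.1044, 0.0092]
tool_rot: [-3.14, 0.001, 1.152]
contact_force: [0.3, -0.7, 0.6]
width: 0.0601
grasp_force: 0.0
time: 5.25
tcp_pos: [0.5176, 0.1046, 0.0057]
tool_rot: [3.14, -0.001, 1.152]
contact_force: [-0.8, 0.4, 0.1]
width: 0.0599
grasp_force: 0.0
time: 5.75
tcp_pos: [0.5169, 0.1045, 0.005]
tool_rot: [-3.141, 0.0, 1.152]
contact_force: [0.5, 0.1, 0.6]
width: 0.0298
grasp_force: 20.0
```

```bash
python3 -m jog '[[0,0,15,0,0,0],[0,0,35,0,0,0],[0,0,45,0,0,0],[0,-20,45,0,0,0],[0,-40,40,0,0,0]]'
python3 -m jog '[[0,-50,10,0,0,2],[0,-50,0,0,0,2],[0,-50,0,0,0,2],[0,-50,0,0,0,2],[0,-50,0,0,0,0]]'
python3 -m jog '[[0,-40,0,0,0,0],[0,0,0,0,0,0],[0,0,0,0,0,0],[0,0,0,0,0,0],[0,0,0,0,0,0]]'
cat > bs.py <<'E'
from h import *
im,d,W=cloud("wrist");save(im,"pics/f.png")
s=env.sense();print(s["tcp_pos"],s["tool_rot"],s["grasp_force"])
ok=(d>0)&(abs(W[...,0]-.5175)<.1)&(abs(W[...,1]+.19)<.09)
m=ok&(W[...,2]>.003)&(W[...,2]<.016)
n,l,st,c=cv2.connectedComponentsWithStats(m.astype(np.uint8));i=1+st[1:,4].argmax()
print("base",cv2.minAreaRect((W[l==i][:,:2]*1000).astype(np.float32)))
print("post",[(round(r["p"],2),np.round(r["point"],4).tolist()) for r in env.landmark_of("wrist","post_1")])
p=(ok&(W[...,2]>.019)&(W[...,2]<.045)).astype(np.uint8)
n,l,st,c=cv2.connectedComponentsWithStats(p)
for i in range(1,n):
    if st[i,4]>5: print(st[i].tolist(),np.round(W[l==i].mean(0),4),np.round(W[l==i][:,2].max(),4))
print("brd",env.landmark_of("wrist","board")[:1],[(round(r["p"],2),np.round(r["point"],4).tolist()) for r in env.landmark_of("wrist","hole_1")])
E
python3 bs.py
```

```text
time: 6.25
tcp_pos: [0.5175, 0.0501, 0.1827]
tool_rot: [3.14, -0.002, 1.155]
contact_force: [0.4, 0.2, -1.4]
width: 0.0299
grasp_force: 20.0
time: 6.75
tcp_pos: [0.5164, -0.2017, 0.1899]
tool_rot: [-3.141, -0.0, 1.292]
contact_force: [1.8, -0.6, -1.3]
width: 0.0298
grasp_force: 20.0
time: 7.25
tcp_pos: [0.5169, -0.2384, 0.1901]
tool_rot: [-3.141, -0.001, 1.293]
contact_force: [0.5, 0.5, -2.1]
width: 0.0295
grasp_force: 20.0
[ 0.51704999 -0.23842447  0.19020461] [-3.14145211e+00 -3.21253501e-04  1.29338808e+00] 19.999728798866272
base ((519.007080078125, -182.6907196044922), (99.89592742919922, 150.24244689941406), 73.97757720947266)
post [(0.98, [0.5693, -0.1777, 0.0087]), (0.95, [0.4621, -0.2072, 0.0032]), (0.65, [0.4766, -0.1499, 0.0033]), (0.59, [0.5517, -0.2318, 0.005])]
[188, 97, 11, 8, 73] [ 0.4807 -0.1498  0.0296] 0.0363
[285, 97, 11, 8, 70] [ 0.5696 -0.1757  0.03  ] 0.0354
[191, 158, 10, 8, 70] [ 0.4642 -0.2069  0.0297] 0.0356
[284, 158, 10, 9, 73] [ 0.553  -0.2326  0.0296] 0.0356
brd [{'point': [0.5183, -0.2371, 0.1886], 'p': 0.91}] [(0.78, [0.5657, -0.2196, 0.1896]), (0.62, [0.4628, -0.2583, 0.1847]), (0.61, [0.4798, -0.1953, 0.1873]), (0.59, [0.5538, -0.2814, 0.1871])]
```

View pics/f.png

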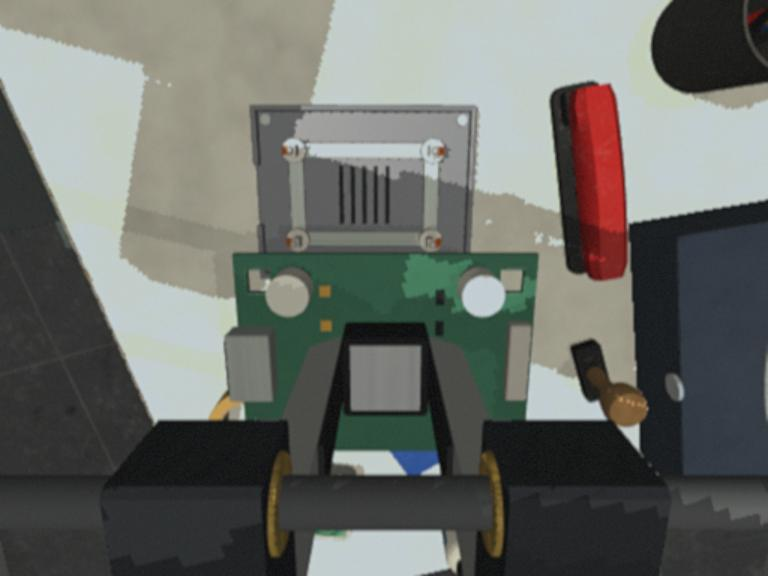

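Posts: centre (516.9, -191.25), yaw -16.2°, spacing 92.5 x 59.4 mm, tips at about 35.5 mm, so the shoulders are near 18.5 mm. The board is held level with its socket at left. Next I measure where the board sits in the hand.

```bash
cat > hb.py <<'E'
from h import *
im,d,W=cloud("wrist");s=env.sense();T=np.array(s["tcp_pos"]);yaw=s["tool_rot"][2]
print("tcp",np.round(T*1000,1),"tool yaw-90",np.degrees(yaw)-90)
a=yaw-np.pi/2;A=np.array([[np.cos(a),-np.sin(a)],[np.sin(a),np.cos(a)]])
q=(W[...,:2]-T[:2])@A; z=W[...,2]-T[2]
ok=d>0
hsv=cv2.cvtColor(im,cv2.COLOR_RGB2HSV)
g=ok&(hsv[...,0]>50)&(hsv[...,0]<90)&(hsv[...,1]>90)&(abs(z)<.012)&(abs(q[...,0])<.07)&(abs(q[...,1])<.06)
Q=q[g]*1000;print("green z",np.median(z[g])*1000,"x",np.percentile(Q[:,0],[.3,99.7]),"y",np.percentile(Q[:,1],[.3,99.7]))
e=[]
for x in range(-50,51,5):
    k=g&(abs(q[...,0]*1000-x)<2)
    if k.any(): e.append((x,q[k][:,1].max()*1000))
e=np.array(e);f=np.polyfit(*e.T,1);print("rear edge slope deg",np.degrees(np.arctan(f[0])),"y0",f[1])
b=ok&(z>.013)&(z<.020)&(abs(q[...,0])<.0165)&(abs(q[...,1])<.025)
print("block",np.median(q[b],axis=0)*1000,np.percentile(q[b]*1000,[1,99],axis=0).round(1).tolist())
p=ok&(z>.014)&(z<.024)&(abs(q[...,0])>.025)&(abs(q[...,0])<.045)&(q[...,1]>.015)
n,l,st,c=cv2.connectedComponentsWithStats(p.astype(np.uint8))
for i in range(1,n):
    if st[i,4]>40: print("pad",(q[l==i].mean(0)*1000).round(1),z[l==i].mean()*1000,st[i].tolist())
E
python3 hb.py
```

```text
tcp [ 517.2 -239.1  190.4] tool yaw-90 -15.928340067130861
green z -1.3653846225197137 x [-52.55631639  55.5205017 ] y [-38.45882575  40.15473778]
rear edge slope deg -0.038906383047849886 y0 40.16470122146202
block [1.21131628 1.8755031 ] [[-13.9, -14.2], [16.1, 15.2]]
pad [-30.8  30.6] 18.386933718551763 [177, 182, 27, 30, 636]
pad [33.1 30.7] 18.381728311561698 [307, 182, 30, 30, 684]
```

```bash
python3 -m jog '[[-6,-9,-20,0,0,-0.25],[-6,-9,-20,0,0,0],[-6,-8,-25,0,0,0],[-6,-8,-25,0,0,0],[0,0,-10,0,0,0]]'
python3 -m jog '[[0,0,0,0,0,0],[0,0,0,0,0,0],[0,0,0,0,0,0],[0,0,0,0,0,0],[0,0,0,0,0,0]]'
python3 bs.py; python3 hb.py
```

```text
time: 8.0
tcp_pos: [0.4912, -0.2734, 0.088]
tool_rot: [-3.138, -0.001, 1.286]
contact_force: [-0.2, 0.5, -1.8]
width: 0.0299
grasp_force: 20.0
time: 8.5
tcp_pos: [0.4936, -0.274, 0.091]
tool_rot: [3.14, 0.001, 1.288]
contact_force: [0.2, -0.4, -0.9]
width: 0.0299
grasp_force: 20.0
[ 0.49345464 -0.27397539  0.09084262] [3.14027685e+00 4.51901848e-04 1.28745495e+00] 19.999697506427765
base ((516.1875, -192.958740234375), (115.05317687988281, 150.32357788085938), 73.98358154296875)
post [(0.93, [0.4627, -0.2075, 0.0031]), (0.91, [0.5661, -0.177, 0.0088]), (0.74, [0.4781, -0.1501, 0.0035]), (0.58, [0.5529, -0.2331, 0.0057])]
[316, 29, 16, 15, 188] [ 0.5688 -0.1756  0.0292] 0.035
[173, 30, 17, 14, 193] [ 0.4806 -0.1501  0.0292] 0.0352
[179, 124, 16, 11, 140] [ 0.4643 -0.2071  0.0296] 0.0356
[312, 124, 16, 11, 142] [ 0.5526 -0.2325  0.0296] 0.0356
brd [{'point': [0.4966, -0.2717, 0.0882], 'p': 0.71}] [(0.92, [0.5304, -0.3141, 0.0853]), (0.73, [0.4424, -0.2907, 0.0836]), (0.69, [0.5485, -0.2577, 0.0894]), (0.59, [0.4553, -0.233, 0.0857])]
tcp [ 493.1 -273.9   90.3] tool yaw-90 -16.24893467482839
green z -1.2663251186948306 x [-52.58230042  55.67888939] y [-38.62091061  39.70978571]
rear edge slope deg 0.03633549320589835 y0 39.757273439272126
block [1.32330823 1.62600748] [[-14.1, -14.4], [16.1, 15.2]]
pad [-30.7  30.4] 18.511598252533165 [177, 182, 26, 30, 627]
pad [33.2 30.5] 18.478339815323036 [307, 182, 30, 30, 691]
```

```bash
python3 -m jog '[[5.5,20,0,0,0,0.1],[5.5,21,0,0,0,0],[5.5,21,0,0,0,0],[5.4,20.6,-10,0,0,0],[0,0,-20,0,0,0]]'
python3 -m jog '[[0,0,-10,0,0,0],[0,0,0,0,0,0],[0,0,0,0,0,0],[0,0,0,0,0,0],[0,0,0,0,0,0]]'
python3 - <<'E'
from h import *
im,_=env.grab_frame("wrist");save(im[150:310,130:390],"pics/g.png",3)
s=env.sense();print(s["tcp_pos"],np.degrees(s["tool_rot"][2])-90,s["contact_force"])
im,_=env.grab_frame("side");save(im,"pics/h.png",1.5)
E
```

```text
time: 9.25
tcp_pos: [0.5166, -0.1896, 0.0613]
tool_rot: [3.138, -0.0, 1.291]
contact_force: [0.6, -1.5, -1.2]
width: 0.0301
grasp_force: 20.0
time: 9.75
tcp_pos: [0.5154, -0.1919, 0.0509]
tool_rot: [3.14, 0.0, 1.288]
contact_force: [0.2, -0.5, -1.1]
width: 0.0299
grasp_force: 20.0
[ 0.51531235 -0.19184638  0.05078447] -16.180237725985833 [-0.34210666 -0.69189807 -0.68546604]
```

View pics/g.png

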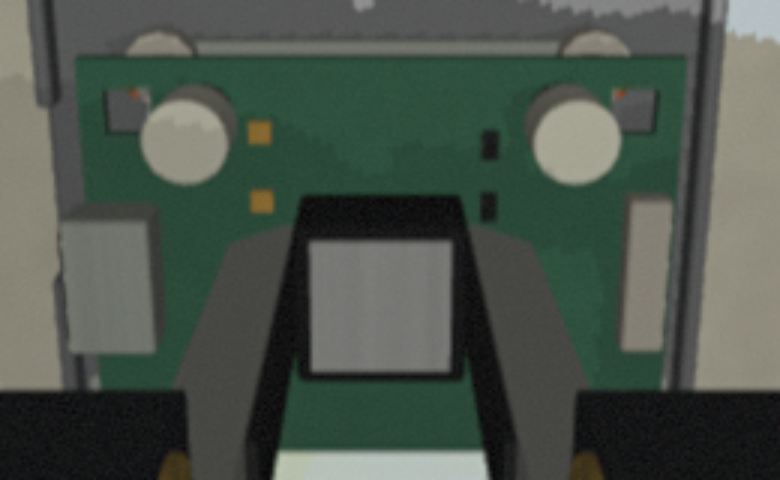

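The holes sit over the hooks (px 135,95 and 620,95), nearly symmetric. I'll nudge slightly and lower in small steps, watching the force.

```bash
python3 -m jog '[[-0.4,0.4,-3,0,0,0],[0,0,-3,0,0,0],[0,0,-3,0,0,0],[0,0,0,0,0,0],[0,0,0,0,0,0]]'
python3 -m jog '[[0,0,-1.5,0,0,0],[0,0,-1.5,0,0,0],[0,0,0,0,0,0],[0,0,0,0,0,0],[0,0,0,0,0,0]]'
python3 - <<'E'
from h import *
im,_=env.grab_frame("wrist");save(im[150:310,130:390],"pics/i.png",3)
im,_=env.grab_frame("scene");save(im[200:300,200:340],"pics/j.png",5)
print(env.sense()["tcp_pos"])
E
```

```text
time: 10.35
tcp_pos: [0.5144, -0.1908, 0.0409]
tool_rot: [-3.141, -0.0, 1.289]
contact_force: [0.3, 0.0, -1.0]
width: 0.0302
grasp_force: 20.0
time: 10.85
tcp_pos: [0.5146, -0.1909, 0.0382]
tool_rot: [3.141, 0.0, 1.289]
contact_force: [-0.4, -0.3, -0.9]
width: 0.0296
grasp_force: 20.0
[ 0.51455991 -0.19092873  0.03821637]
```

View pics/i.png

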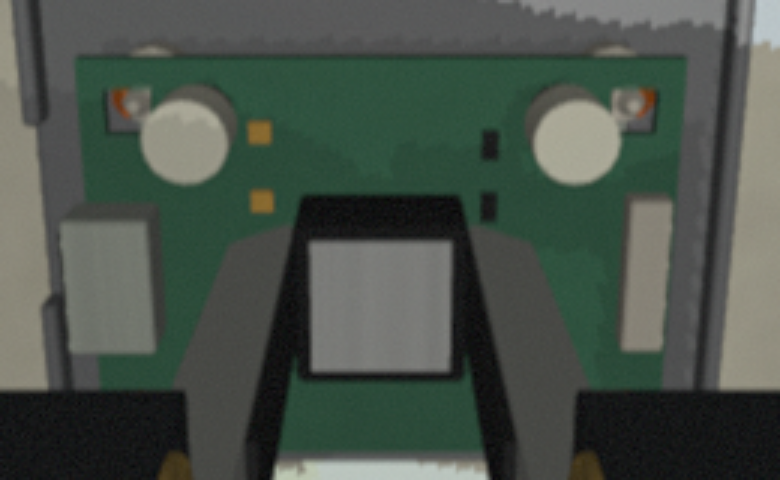

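The post tips are in the holes. They're centred along x (382 against 381 px), but sit about 6-8 px high (rows ~103 against 110), so I shift +y by about 1.1 mm and go on down.

```bash
python3 -m jog '[[0.3,1.1,0,0,0,0],[0,0,-1,0,0,0],[0,0,-1,0,0,0],[0,0,0,0,0,0],[0,0,0,0,0,0]]'
python3 -m jog '[[0,0,-1,0,0,0],[0,0,0,0,0,0],[0,0,0,0,0,0],[0,0,0,0,0,0],[0,0,0,0,0,0]]'
python3 -m jog '[[0,0,-0.7,0,0,0],[0,0,0,0,0,0],[0,0,0,0,0,0],[0,0,0,0,0,0],[0,0,0,0,0,0]]'
```

```text
time: 11.45
tcp_pos: [0.5148, -0.1898, 0.0361]
tool_rot: [-3.141, -0.0, 1.289]
contact_force: [0.2, -0.0, -1.3]
width: 0.0299
grasp_force: 20.0
time: 11.95
tcp_pos: [0.5149, -0.1898, 0.0352]
tool_rot: [3.141, -0.0, 1.289]
contact_force: [0.0, 0.7, -0.1]
width: 0.0298
grasp_force: 20.0
time: 12.45
tcp_pos: [0.5148, -0.1898, 0.0344]
tool_rot: [3.142, 0.0, 1.289]
contact_force: [-0.4, 0.1, -1.1]
width: 0.0298
grasp_force: 20.0
```

```bash
python3 -m jog '[[0,0,-0.7,0,0,0],[0,0,0,0,0,0],[0,0,0,0,0,0],[0,0,0,0,0,0],[0,0,0,0,0,0]]'
python3 -m jog '[[0,0,-0.7,0,0,0],[0,0,0,0,0,0],[0,0,0,0,0,0],[0,0,0,0,0,0],[0,0,0,0,0,0]]'
python3 - <<'E'
from h import *
im,_=env.grab_frame("wrist");save(im[150:310,130:390],"pics/k.png",3)
E
```

```text
time: 12.95
tcp_pos: [0.5149, -0.1898, 0.0338]
tool_rot: [3.142, 0.0, 1.289]
contact_force: [0.1, 1.1, -2.1]
width: 0.0298
grasp_force: 20.0
time: 13.45
tcp_pos: [0.5149, -0.1898, 0.0331]
tool_rot: [3.141, 0.0, 1.289]
contact_force: [0.3, -0.5, -1.2]
width: 0.0298
grasp_force: 20.0
```

View pics/k.png

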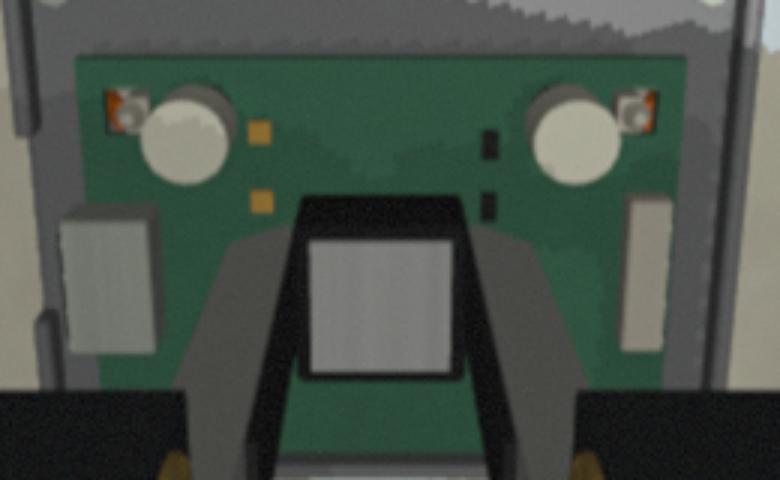

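The posts are centred in the holes, at px (133,113) and (634,115). I keep lowering until it touches.

```bash
python3 -m jog '[[0,0,-0.6,0,0,0],[0,0,0,0,0,0],[0,0,0,0,0,0],[0,0,0,0,0,0],[0,0,0,0,0,0]]'
python3 -m jog '[[0,0,-0.6,0,0,0],[0,0,0,0,0,0],[0,0,0,0,0,0],[0,0,0,0,0,0],[0,0,0,0,0,0]]'
```

```text
time: 14.0
tcp_pos: [0.5151, -0.1899, 0.0325]
tool_rot: [3.141, 0.0, 1.289]
contact_force: [0.6, -1.4, -1.3]
width: 0.0296
grasp_force: 20.0
time: 14.5
tcp_pos: [0.5152, -0.1899, 0.032]
tool_rot: [3.141, 0.0, 1.289]
contact_force: [1.5, -0.3, -1.5]
width: 0.0299
grasp_force: 20.0
```

```bash
python3 -m jog '[[0,0,-0.6,0,0,0],[0,0,0,0,0,0],[0,0,0,0,0,0],[0,0,0,0,0,0],[0,0,0,0,0,0]]'
python3 -m jog '[[0,0,-0.6,0,0,0],[0,0,0,0,0,0],[0,0,0,0,0,0],[0,0,0,0,0,0],[0,0,0,0,0,0]]'
```

```text
time: 15.0
tcp_pos: [0.5152, -0.19, 0.0315]
tool_rot: [3.141, 0.0, 1.289]
contact_force: [1.4, -0.5, 1.1]
width: 0.03
grasp_force: 20.0
time: 15.5
tcp_pos: [0.5153, -0.19, 0.031]
tool_rot: [3.14, 0.0, 1.289]
contact_force: [2.4, -0.5, 4.9]
width: 0.0299
grasp_force: 20.0
```

Contact: Fz went from -1.3 to +4.9 N. Release, lift and look.

```bash
python3 -m jog '[[0,0,0,0,0,0],[0,0,0,0,0,0],[0,0,0,0,0,0],[0,0,0,0,0,0],[0,0,0,0,0,0]]' 50
python3 -m jog '[[0,0,8,0,0,0],[0,0,15,0,0,0],[0,0,25,0,0,0],[0,0,30,0,0,0],[0,-10,30,0,0,0]]'
python3 -m jog '[[0,0,10,0,0,0],[0,0,0,0,0,0],[0,0,0,0,0,0],[0,0,0,0,0,0],[0,0,0,0,0,0]]' 0
cat > pd.py <<'E'
from h import *
import sys
im,d,W=cloud("wrist")
if len(sys.argv)>1: save(im[60:260,120:400],sys.argv[1],2.8)
s=env.sense();T=np.array(s["tcp_pos"]);print("tcp",np.round(T*1000,1),"yaw",np.degrees(s["tool_rot"][2])-90)
a=np.radians(-16.1);A=np.array([[np.cos(a),-np.sin(a)],[np.sin(a),np.cos(a)]])
c=np.array([.5155,-.191]);q=(W[...,:2]-c)@A
p=(d>0)&(W[...,2]>.038)&(W[...,2]<.057)&(abs(abs(q[...,0])-.032)<.012)&(abs(abs(q[...,1])-.03)<.012)
n,l,st,cc=cv2.connectedComponentsWithStats(p.astype(np.uint8))
for i in range(1,n):
    if st[i,4]>40:
        X=W[l==i];k=X[:,2]>np.percentile(X[:,2],60)-.003;print("pad",(q[l==i][k].mean(0)*1000).round(1),(X[k].mean(0)*1000).round(1))
hsv=cv2.cvtColor(im,cv2.COLOR_RGB2HSV)
g=(hsv[...,0]>50)&(hsv[...,0]<90)&(hsv[...,1]>90)&(abs(q[...,0])<.07)&(abs(q[...,1])<.055)&(d>0)&(W[...,2]<.038)
X=W[g];M=np.c_[q[g],np.ones(len(X))];f=np.linalg.lstsq(M,X[:,2],rcond=None)[0];print("top z mm at corners(+-46,+-30):",[round(1000*(f[0]*x+f[1]*y+f[2]),1) for x in(.046,-.046) for y in(.03,-.03)])
print("green rect",cv2.minAreaRect((X[:,:2]*1000).astype(np.float32)))
E
python3 pd.py pics/l.png
```

```text
time: 16.0
tcp_pos: [0.5144, -0.1896, 0.0303]
tool_rot: [-3.141, -0.0, 1.289]
contact_force: [-0.1, 0.1, -0.4]
width: 0.0499
grasp_force: 0.0
time: 16.5
tcp_pos: [0.5144, -0.1988, 0.1401]
tool_rot: [-3.141, -0.001, 1.29]
contact_force: [0.2, 0.3, 0.3]
width: 0.0499
grasp_force: 0.0
time: 17.0
tcp_pos: [0.514, -0.1991, 0.1471]
tool_rot: [-3.139, -0.001, 1.289]
contact_force: [0.7, 0.1, -0.4]
width: 0.0134
grasp_force: 0.0
tcp [ 514.2 -199.3  147.4] yaw -16.139035263011763
pad [-30.8  30.8] [ 494.5 -152.9   49.7]
pad [32.9 30.7] [ 555.6 -170.6   49.8]
pad [-30.8 -29. ] [ 477.9 -210.3   49.8]
pad [ 32.9 -29. ] [ 539.1 -228.    49.8]
top z mm at corners(+-46,+-30): [np.float64(30.0), np.float64(30.1), np.float64(29.8), np.float64(29.8)]
green rect ((516.9248046875, -190.48023986816406), (78.70553588867188, 109.40474700927734), 73.92448425292969)
```

View pics/l.png

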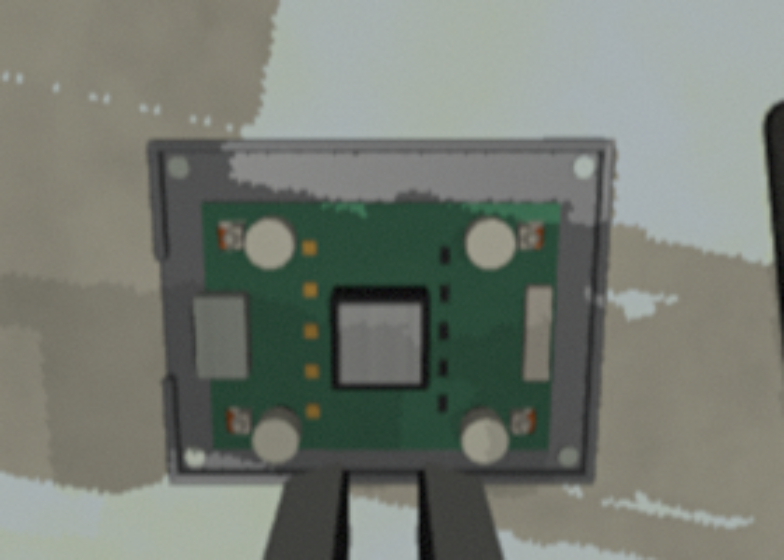

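The board rests level on the hooks: top face about 30 mm, pads about 49.8 mm, socket at the gap, released. Closed fingers go to pad_1 first, camera bias (~1, 0.3 mm) taken off.

```bash
python3 -m jog '[[14,10,-10,0,0,0],[13,9.4,-20,0,0,0],[13.4,9,-25,0,0,0],[0,0,-20,0,0,0],[0,0,-10,0,0,0]]' 0
python3 -m jog '[[0,0,-10,0,0,0],[0,0,0,0,0,0],[0,0,0,0,0,0],[0,0,0,0,0,0],[0,0,0,0,0,0]]'
```

```text
time: 17.55
tcp_pos: [0.5548, -0.1696, 0.0606]
tool_rot: [-3.138, -0.001, 1.29]
contact_force: [-0.1, 0.2, -0.1]
width: 0.0006
grasp_force: 0.0
time: 18.05
tcp_pos: [0.5558, -0.1718, 0.0546]
tool_rot: [3.14, 0.0, 1.289]
contact_force: [-0.2, -0.1, -0.1]
width: 0.0002
grasp_force: 0.0
```

```bash
Z='[0,0,0,0,0,0]'; python3 -m jog '[[-1,1,-2,0,0,0],[0,0,-1.5,0,0,0],[0,0,0,0,0,0],[0,0,0,0,0,0],[0,0,0,0,0,0]]' | grep -E "tcp|contact"
python3 -m jog '[[0,0,-0.8,0,0,0],[0,0,0,0,0,0],[0,0,0,0,0,0],[0,0,0,0,0,0],[0,0,0,0,0,0]]'| grep -E "tcp|contact"
python3 -m jog '[[0,0,-0.6,0,0,0],[0,0,0,0,0,0],[0,0,0,0,0,0],[0,0,0,0,0,0],[0,0,0,0,0,0]]'| grep -E "tcp|contact"
```

```text
tcp_pos: [0.5543, -0.1704, 0.0502]
contact_force: [0.4, 0.4, -0.2]
tcp_pos: [0.5544, -0.1704, 0.0494]
contact_force: [-0.4, -0.2, 0.6]
tcp_pos: [0.5545, -0.1704, 0.0489]
contact_force: [0.6, 0.5, 3.4]
```

```bash
for i in 1 2; do python3 -m jog '[[0,0,-0.3,0,0,0],[0,0,-0.3,0,0,0],[0,0,0,0,0,0],[0,0,0,0,0,0],[0,0,0,0,0,0]]'| grep -E "tcp|contact"; done
```

```text
tcp_pos: [0.5547, -0.1704, 0.0483]
contact_force: [2.3, 0.7, 4.4]
tcp_pos: [0.5547, -0.1705, 0.0477]
contact_force: [2.8, 1.3, 4.6]
```

```bash
for i in 1 2 3; do python3 -m jog '[[0,0,-0.3,0,0,0],[0,0,-0.3,0,0,0],[0,0,0,0,0,0],[0,0,0,0,0,0],[0,0,0,0,0,0]]'| grep -E "tcp|contact"; done
```

```text
tcp_pos: [0.5547, -0.1706, 0.0472]
contact_force: [2.7, 1.3, 5.4]
tcp_pos: [0.5548, -0.1706, 0.0466]
contact_force: [3.6, 1.2, 5.3]
tcp_pos: [0.5549, -0.1707, 0.0461]
contact_force: [3.1, 0.8, 5.4]
```

```bash
for i in 1 2 3; do python3 -m jog '[[0,0,-0.3,0,0,0],[0,0,-0.3,0,0,0],[0,0,0,0,0,0],[0,0,0,0,0,0],[0,0,0,0,0,0]]'| grep -E "tcp|contact"; done
```

```text
tcp_pos: [0.5551, -0.1707, 0.0456]
contact_force: [3.8, 0.1, 5.6]
tcp_pos: [0.5551, -0.1707, 0.045]
contact_force: [4.3, -0.1, 6.5]
tcp_pos: [0.5553, -0.1706, 0.0445]
contact_force: [3.4, 1.9, 6.0]
```

```bash
for i in 1 2; do python3 -m jog '[[0,0,-0.3,0,0,0],[0,0,-0.3,0,0,0],[0,0,0,0,0,0],[0,0,0,0,0,0],[0,0,0,0,0,0]]'| grep -E "tcp|contact"; done
```

```text
tcp_pos: [0.5527, -0.1702, 0.0426]
contact_force: [0.3, -0.4, 0.3]
tcp_pos: [0.5543, -0.1704, 0.0427]
contact_force: [-0.6, 0.7, 0.4]
```

```bash
python3 -m jog '[[0,0,-0.3,0,0,0],[0,0,-0.3,0,0,0],[0,0,0,0,0,0],[0,0,0,0,0,0],[0,0,0,0,0,0]]'| grep -E "tcp|contact"
```

```text
tcp_pos: [0.5544, -0.1704, 0.0423]
contact_force: [-1.0, -0.0, 2.2]
```

The force dropped from 6 N to 0, so it clicked. I confirm it's seated with one small push.

```bash
python3 -m jog '[[0,0,-0.3,0,0,0],[0,0,-0.3,0,0,0],[0,0,0,0,0,0],[0,0,0,0,0,0],[0,0,0,0,0,0]]'| grep -E "tcp|contact"
```

```text
tcp_pos: [0.5544, -0.1704, 0.0418]
contact_force: [-1.4, 0.5, 5.4]
```

```bash
python3 -m jog '[[0,0,-0.5,0,0,0],[0,0,0,0,0,0],[0,0,0,0,0,0],[0,0,0,0,0,0],[0,0,0,0,0,0]]'| grep -E "tcp|contact"
python3 -m jog '[[0,0,8,0,0,0],[0,0,20,0,0,0],[0,0,35,0,0,0],[-10,-15,40,0,0,0],[-20,-25,0,0,0,0]]'|grep tcp
python3 -m jog '[[-10,-10,0,0,0,0],[0,0,0,0,0,0],[0,0,0,0,0,0],[0,0,0,0,0,0],[0,0,0,0,0,0]]'| grep -E "tcp|time"; python3 pd.py
```

```text
tcp_pos: [0.5544, -0.1705, 0.0416]
contact_force: [-1.3, 0.3, 6.1]
tcp_pos: [0.5284, -0.2116, 0.1493]
time: 27.05
tcp_pos: [0.5145, -0.2195, 0.1433]
tcp [ 514.5 -219.6  143.5] yaw -16.09719252904236
pad [33.6 32.9] [ 556.9 -168.8   42.2]
pad [-29.9  31.6] [ 495.6 -152.3   46.9]
pad [ 35.4 -26.5] [ 542.2 -226.2   49. ]
pad [-28.2 -27.7] [ 480.7 -209.8   53.7]
top z mm at corners(+-46,+-30): [np.float64(21.6), np.float64(28.6), np.float64(28.0), np.float64(35.0)]
green rect ((516.378173828125, -190.64190673828125), (78.31822204589844, 109.5678482055664), 75.04108428955078)
```

Corner 1 is down (underside ~18.6 mm). Corners 2 and 3 are at their old height and corner 4 is raised but still on its post. Next, pad_2.

```bash
python3 -m jog '[[13,-3.5,-15,0,0,0],[13.5,-3.5,-25,0,0,0],[0,0,-25,0,0,0],[0,0,-19,0,0,0],[0,0,-5,0,0,0]]'| grep -E "tcp|contact"
python3 -m jog '[[0,0,-2,0,0,0],[0,0,0,0,0,0],[0,0,0,0,0,0],[0,0,0,0,0,0],[0,0,0,0,0,0]]'| grep -E "tcp|contact"
```

```text
tcp_pos: [0.5395, -0.226, 0.0525]
contact_force: [-0.1, -0.0, 0.9]
tcp_pos: [0.5411, -0.2276, 0.0538]
contact_force: [1.3, 0.5, 0.3]
```

```bash
python3 -m jog '[[0,1,-2,0,0,0],[0,0,-2,0,0,0],[0,0,-0.6,0,0,0],[0,0,0,0,0,0],[0,0,0,0,0,0]]'| grep -E "tcp|contact"
for i in 1; do python3 -m jog '[[0,0,-0.3,0,0,0],[0,0,-0.3,0,0,0],[0,0,-0.3,0,0,0],[0,0,0,0,0,0],[0,0,0,0,0,0]]'| grep -E "tcp|contact"; done
```

```text
tcp_pos: [0.5408, -0.2265, 0.0486]
contact_force: [-0.4, -1.0, 2.2]
tcp_pos: [0.5408, -0.2267, 0.0477]
contact_force: [-1.1, -1.2, 2.6]
```

```bash
for i in 1; do python3 -m jog '[[0,0,-0.3,0,0,0],[0,0,-0.3,0,0,0],[0,0,-0.3,0,0,0],[0,0,0,0,0,0],[0,0,0,0,0,0]]'| grep -E "tcp|contact"; done
```

```text
tcp_pos: [0.5408, -0.2268, 0.0468]
contact_force: [-1.6, -2.7, 4.3]
```

```bash
for i in 1 2; do python3 -m jog '[[0,0,-0.3,0,0,0],[0,0,-0.3,0,0,0],[0,0,-0.2,0,0,0],[0,0,0,0,0,0],[0,0,0,0,0,0]]'| grep -E "tcp|contact"; done
```

```text
tcp_pos: [0.5408, -0.2269, 0.0461]
contact_force: [-1.0, -3.6, 5.4]
tcp_pos: [0.5408, -0.2271, 0.0454]
contact_force: [-1.5, -2.8, 7.1]
```

```bash
for i in 1; do python3 -m jog '[[0,0,-0.3,0,0,0],[0,0,-0.3,0,0,0],[0,0,-0.2,0,0,0],[0,0,0,0,0,0],[0,0,0,0,0,0]]'| grep -E "tcp|contact"; done
```

```text
tcp_pos: [0.5403, -0.2254, 0.0435]
contact_force: [-0.1, 0.1, 0.1]
```

Pad_2 clicked. One seating push, then on to pad_3 with a look.

```bash
python3 -m jog '[[0,0,-0.5,0,0,0],[0,0,-0.5,0,0,0],[0,0,-0.5,0,0,0],[0,0,0,0,0,0],[0,0,0,0,0,0]]'| grep -E "tcp|contact"
python3 -m jog '[[0,0,-0.4,0,0,0],[0,0,0,0,0,0],[0,0,0,0,0,0],[0,0,0,0,0,0],[0,0,0,0,0,0]]'| grep -E "tcp|contact"
```

```text
tcp_pos: [0.5407, -0.2263, 0.0427]
contact_force: [-0.7, -0.2, -0.4]
tcp_pos: [0.5408, -0.2264, 0.0424]
contact_force: [-1.1, 0.5, -0.7]
```

```bash
python3 -m jog '[[0,0,-0.5,0,0,0],[0,0,-0.4,0,0,0],[0,0,0,0,0,0],[0,0,0,0,0,0],[0,0,0,0,0,0]]'| grep -E "tcp|contact"
python3 -m jog '[[0,0,-0.5,0,0,0],[0,0,0,0,0,0],[0,0,0,0,0,0],[0,0,0,0,0,0],[0,0,0,0,0,0]]'| grep -E "tcp|contact"
python3 -m jog '[[0,0,8,0,0,0],[0,0,20,0,0,0],[0,0,35,0,0,0],[-10,0,40,0,0,0],[-20,0,0,0,0,0]]'|grep tcp
python3 -m jog '[[0,0,0,0,0,0],[0,0,0,0,0,0],[0,0,0,0,0,0],[0,0,0,0,0,0],[0,0,0,0,0,0]]'| grep -E "tcp|time"; python3 pd.py
```

```text
tcp_pos: [0.5407, -0.2264, 0.0415]
contact_force: [-0.3, 0.9, 0.2]
tcp_pos: [0.5408, -0.2264, 0.0411]
contact_force: [-0.9, 0.6, 3.2]
tcp_pos: [0.5151, -0.2286, 0.1496]
time: 34.1
tcp_pos: [0.5109, -0.2263, 0.1431]
tcp [ 510.9 -226.3  143.2] yaw -16.13786628650311
pad [-30.5  30.7] [ 494.7 -153.    46.2]
pad [33.1 30.8] [ 555.9 -170.6   41.9]
pad [-30.4 -29. ] [ 478.3 -210.4   46.1]
pad [ 33.2 -29.1] [ 539.3 -228.1   41.9]
top z mm at corners(+-46,+-30): [np.float64(21.1), np.float64(21.0), np.float64(27.3), np.float64(27.2)]
green rect ((515.5133666992188, -190.86221313476562), (80.39470672607422, 109.14920043945312), 73.76428985595703)
```

```bash
python3 -m jog '[[-6,25,-10,0,0,0],[-6,25,-20,0,0,0],[-5,23,-25,0,0,0],[0,0,-25,0,0,0],[0,0,-11,0,0,0]]'| grep -E "tcp|contact"
python3 -m jog '[[0,0,-2,0,0,0],[0,0,0,0,0,0],[0,0,0,0,0,0],[0,0,0,0,0,0],[0,0,0,0,0,0]]'| grep -E "tcp|contact"
```

```text
tcp_pos: [0.4924, -0.1521, 0.051]
contact_force: [0.1, 0.8, 1.4]
tcp_pos: [0.4943, -0.1539, 0.0517]
contact_force: [1.0, 0.3, 0.5]
```

```bash
python3 -m jog '[[-0.5,0.5,-2.5,0,0,0],[0,0,-2.5,0,0,0],[0,0,-0.6,0,0,0],[0,0,-0.4,0,0,0],[0,0,0,0,0,0]]'| grep -E "tcp|contact"
for i in 1; do python3 -m jog '[[0,0,-0.4,0,0,0],[0,0,-0.4,0,0,0],[0,0,0,0,0,0],[0,0,0,0,0,0],[0,0,0,0,0,0]]'| grep -E "tcp|contact"; done
```

```text
tcp_pos: [0.4932, -0.1528, 0.0452]
contact_force: [-0.7, 1.1, 3.2]
tcp_pos: [0.493, -0.1526, 0.0444]
contact_force: [-1.3, 0.5, 5.2]
```

```bash
for i in 1; do python3 -m jog '[[0,0,-0.3,0,0,0],[0,0,-0.3,0,0,0],[0,0,0,0,0,0],[0,0,0,0,0,0],[0,0,0,0,0,0]]'| grep -E "tcp|contact"; done
```

```text
tcp_pos: [0.493, -0.1526, 0.0438]
contact_force: [-2.3, 2.5, 5.8]
```

```bash
for i in 1 2; do python3 -m jog '[[0,0,-0.3,0,0,0],[0,0,-0.3,0,0,0],[0,0,0,0,0,0],[0,0,0,0,0,0],[0,0,0,0,0,0]]'| grep -E "tcp|contact"; done
```

```text
tcp_pos: [0.4928, -0.1525, 0.0433]
contact_force: [-2.0, 1.3, 7.5]
tcp_pos: [0.4927, -0.1525, 0.0428]
contact_force: [-1.3, 1.8, 6.8]
```

```bash
for i in 1; do python3 -m jog '[[0,0,-0.4,0,0,0],[0,0,-0.3,0,0,0],[0,0,0,0,0,0],[0,0,0,0,0,0],[0,0,0,0,0,0]]'| grep -E "tcp|contact"; done
```

```text
tcp_pos: [0.4925, -0.1525, 0.0419]
contact_force: [-2.5, 2.0, 6.3]
```

```bash
for i in 1; do python3 -m jog '[[0,0,-0.3,0,0,0],[0,0,-0.3,0,0,0],[0,0,0,0,0,0],[0,0,0,0,0,0],[0,0,0,0,0,0]]'| grep -E "tcp|contact"; done
```

```text
tcp_pos: [0.493, -0.1529, 0.041]
contact_force: [-1.8, 1.1, 3.6]
```

```bash
for i in 1; do python3 -m jog '[[0,0,-0.3,0,0,0],[0,0,-0.2,0,0,0],[0,0,0,0,0,0],[0,0,0,0,0,0],[0,0,0,0,0,0]]'| grep -E "tcp|contact|time"; done
```

```text
time: 39.15
tcp_pos: [0.4934, -0.153, 0.0404]
contact_force: [1.2, 0.2, -0.3]
```

```bash
for i in 1; do python3 -m jog '[[0,0,-0.3,0,0,0],[0,0,-0.3,0,0,0],[0,0,0,0,0,0],[0,0,0,0,0,0],[0,0,0,0,0,0]]'| grep -E "tcp|contact|time"; done
```

```text
time: 39.65
tcp_pos: [0.4934, -0.153, 0.04]
contact_force: [0.3, -0.1, 0.8]
```

```bash
python3 -m jog '[[0,0,8,0,0,0],[0,0,20,0,0,0],[0,0,35,0,0,0],[0,-30,40,0,0,0],[10,-40,0,0,0,0]]'|grep tcp
python3 -m jog '[[0,0,0,0,0,0],[0,0,0,0,0,0],[0,0,0,0,0,0],[0,0,0,0,0,0],[0,0,0,0,0,0]]'| grep -E "tcp|time"; python3 pd.py
```

```text
tcp_pos: [0.5057, -0.2237, 0.1492]
time: 40.65
tcp_pos: [0.5028, -0.2218, 0.1426]
tcp [ 502.9 -222.   142.7] yaw -16.093913331937642
pad [-31.7  30.6] [ 493.5 -152.8   40.4]
pad [32.1 30.6] [ 554.8 -170.5   40.5]
pad [-31.8 -29.2] [ 476.9 -210.2   40.4]
pad [ 32.  -29.1] [ 538.2 -227.9   40.4]
top z mm at corners(+-46,+-30): [np.float64(20.5), np.float64(20.6), np.float64(20.4), np.float64(20.6)]
green rect ((515.85791015625, -190.25770568847656), (78.69868469238281, 108.89457702636719), 73.73741149902344)
```

All four corners are level at 20.5 mm, so hook 4 clicked along with hook 3. I confirm with a gentle press on pad_4.

```bash
python3 -m jog '[[-9,4,-12,0,0,0],[-9,4,-25,0,0,0],[-8.5,3.5,-25,0,0,0],[0,0,-25,0,0,0],[0,0,-5,0,0,0]]'| grep -E "tcp|contact"
python3 -m jog '[[0,0,-4,0,0,0],[0,0,0,0,0,0],[0,0,0,0,0,0],[0,0,0,0,0,0],[0,0,0,0,0,0]]'| grep -E "tcp|contact"
```

```text
tcp_pos: [0.4745, -0.2097, 0.0486]
contact_force: [-0.4, -0.7, -0.1]
tcp_pos: [0.4773, -0.2117, 0.0477]
contact_force: [-0.2, 0.1, -0.1]
```

```bash
python3 -m jog '[[-1,1,-3,0,0,0],[0,0,-2,0,0,0],[0,0,-1.5,0,0,0],[0,0,-0.9,0,0,0],[0,0,0,0,0,0]]'| grep -E "tcp|contact"
python3 -m jog '[[0,0,-0.3,0,0,0],[0,0,-0.3,0,0,0],[0,0,0,0,0,0],[0,0,0,0,0,0],[0,0,0,0,0,0]]'| grep -E "tcp|contact"
```

```text
tcp_pos: [0.4755, -0.2103, 0.0398]
contact_force: [-1.3, 1.0, 3.2]
tcp_pos: [0.4756, -0.2103, 0.0395]
contact_force: [-2.3, 1.6, 6.8]
```

```bash
python3 -m jog '[[0,0,-0.3,0,0,0],[0,0,-0.3,0,0,0],[0,0,0,0,0,0],[0,0,0,0,0,0],[0,0,0,0,0,0]]'| grep -E "tcp|contact"
```

```text
tcp_pos: [0.4756, -0.2103, 0.0393]
contact_force: [-3.8, 1.5, 8.9]
```

```bash
python3 -m jog '[[0,0,-0.3,0,0,0],[0,0,-0.2,0,0,0],[0,0,0,0,0,0],[0,0,0,0,0,0],[0,0,0,0,0,0]]'| grep -E "tcp|contact"
python3 -m jog '[[0,0,8,0,0,0],[0,0,20,0,0,0],[0,0,35,0,0,0],[10,-20,40,0,0,0],[20,0,0,0,0,0]]'|grep tcp
python3 -m jog '[[0,0,0,0,0,0],[0,0,0,0,0,0],[0,0,0,0,0,0],[0,0,0,0,0,0],[0,0,0,0,0,0]]'| grep -E "tcp|time"; python3 - <<'E'
from h import *
im,d,W=cloud("wrist");save(im[60:240,120:400],"pics/m.png",2.8)
for c in ["wrist","scene"]:
    if c!="wrist": env.grab_frame(c)
    for t in ["receipt_roll","stapler","rubber_stamp"]:print(c,t,[(round(r["p"],2),np.round(r["point"],3).tolist()) for r in env.landmark_of(c,t)][:1])
E
python3 pd.py
```

```text
tcp_pos: [0.4756, -0.2103, 0.039]
contact_force: [-3.1, 1.1, 10.4]
tcp_pos: [0.5088, -0.2341, 0.1465]
time: 44.7
tcp_pos: [0.5049, -0.23, 0.1403]
wrist receipt_roll [(0.44, [0.475, -0.21, 0.033])]
wrist stapler [(0.78, [0.666, -0.225, 0.004])]
wrist rubber_stamp [(0.73, [0.643, -0.361, -0.002])]
scene receipt_roll [(0.85, [0.653, -0.035, 0.002])]
scene stapler []
scene rubber_stamp [(0.85, [0.644, -0.362, -0.0])]
tcp [ 505.8 -230.4  140.9] yaw -16.149285414089533
pad [-31.8  30.6] [ 493.5 -152.8   40.4]
pad [32.1 30.6] [ 554.9 -170.5   40.4]
pad [-31.7 -29.2] [ 476.9 -210.2   40.5]
pad [ 32.1 -29.2] [ 538.2 -228.    40.4]
top z mm at corners(+-46,+-30): [np.float64(20.6), np.float64(20.7), np.float64(20.5), np.float64(20.7)]
green rect ((515.8550415039062, -190.02284240722656), (79.11593627929688, 109.20702362060547), 73.59415435791016)
```

View pics/m.png

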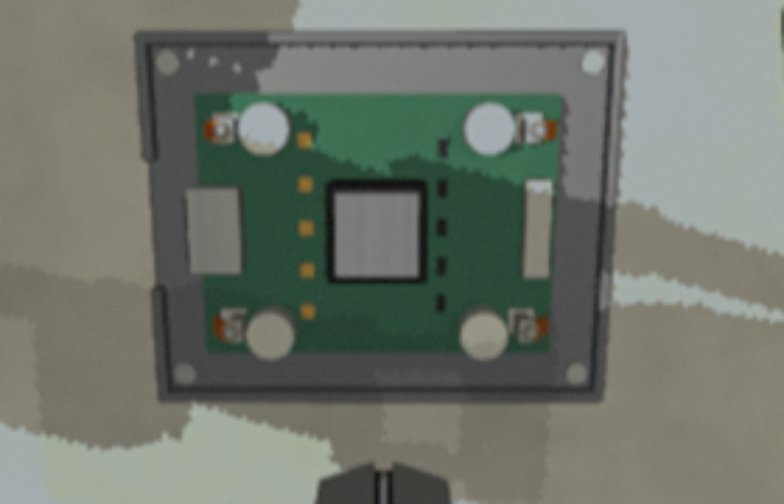

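All four orange hooks stand out over the board, at px (210,130), (550,130), (220,328) and (541,327). The board is level, and the bystanders I could re-measure are where they were. I'm handing in.

```bash
python3 -c "
from plant import env
print(env.sign_off())"
```

```text
the job is handed in; nothing more can be done
None
```

The board is seated in the base with its socket at the gap; all four hooks appear clicked out over it, no pad reading exceeded about 11 N, the bystanders appear undisturbed, and the job was handed in at about 45 s.

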